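# Load a putter head into the laser marker

### The arm

A 6-joint arm with a two-finger parallel gripper is mounted at the origin on the work surface. World frame = base frame: x ahead of the robot, y to its left, z up, the work surface at z = 0. Lengths are in mm, angles in rad, forces in N, time in s.
With the tool pointing down it reaches from about 350 to 975 mm from the base axis. Payload 7.1 kg.
Tool frame: the origin (TCP) lies at the centre of the arm's flange, where the gripper is bolted on; the fingertips stand 182 mm ahead of it and the grasp point (between the pads) lies 163 mm ahead of it; z points along the fingers, y is the line along which they close (so a half turn about z gives the same grasp; the last joint's range is limited). The gripper opens to 88 mm and grips with 3 to 60 N. Pads are 20 mm wide; open, the fingers measure 115 mm over their backs; the gripper's body (75 mm by 178 mm) begins 61 mm behind the grasp point.
Start: joints at [1.092, 0.423, 1.63, -0, 1.089, -0.019], TCP at [277.324, 560.088, 404.675] pointing down, gripper open.
Joint ranges: [-3, 3], [-0.9, 2.11], [0.09, 2.58], [-1.31, 4.45], [0.11, 2.69], [-2.54, 2.54]. Speed limits (rad/s): [2.39, 2.39, 3.01, 3.14, 3.14, 3.14].

### API

Orientations are given as a rotation vector (axis times angle).
In Python, from workcell import readout, get_image, ctrl gives the robot as it stands.
- The arm moves only by the tool step_arm, never from a script. Its argument "targets" is a list that holds one entry, the list of rows, each a list of 7 numbers: the shift along the world's x, y, z as a fraction of full scale, then the turn, a rotation vector about the world's x, y, z as a fraction of full scale, then the opening, from 0 (shut) to 1 (fully open). In form: [[[dx, dy, dz, wx, wy, wz, claw], ...]]. A call has exactly 5 rows; each row shifts and turns the commanded pose from where the row before left it; what a row does not reach is not made up. Full scale, the value 1, is 0.05 m for a shift and 4 degrees for a turn. A row lasts 1/8 s, in which the tool goes at most 62.5 mm and 10.7 degrees, less where a joint would pass 70% of its speed; a pose out of reach is approached as far as the arm can. A call with a number of a shift or a turn outside -1 to 1 is refused whole. A call with a gripper value outside its range is refused whole. The fingers move at their own pace and stop on an object; the grip force is fixed at half the most. Time passes only in rows, so rows that do not move let the fingers close, or fill a call up. It gives the time, the measured TCP pose, the force, the opening and the grip force at its end, in the units of the state.
- readout.get_obs(): the state, without advancing time (a new reading comes with each control period).
- get_image(name): name is "scene" or "top" or "wrist"; returns a dict with "pixels" (420x560x3 uint8, red, green, blue), "intrinsics" (3x3 intrinsics, pixels), "k1" (the pictures are not rectified: a ray, as slopes to the right and down, at radius r is drawn at 1 + k1 r^2 times it, then the intrinsics apply), "extrinsics" (4x4, takes a point from world to camera coordinates). Camera axes: x right, y down, z forward; pixel columns grow to the right and rows downward; lengths in mm; the calibration is good to about 2 mm. A picture is of the moment at which its call begins. There is no depth.
- ctrl.close_job(): hands the job in; it is judged then, once.
The state is a dict: "t": time; "qpos": joint angles; "qvel": joint speeds; "joint_torque": joint torques, N m; "ee_pos": TCP position; "orientation": TCP orientation; "ft_force": force on the tool from outside, world axes, zero at the start; "moment": the same for the moment, N m; "width": finger opening in mm; "grasp_force": force on a finger pad.
Only numpy, scipy, OpenCV 4.12 (cv2) and the standard library are available. Lean on these libraries where they do the work, as an engineer would, in place of code of your own. Each camera call takes 0.05 s, during which the arm holds its last target. There are 200 camera calls.

### The job

Load the putter head on its blue pallet into the bench laser marker. With the brass knob, close the sliding side fence up on the pallet until it lies square and snug along the fixed rail; then push the pallet under the spring flap until it is fully home against the stop inside, and come back out so that the flap swings shut behind it. Leave the fence set there and the things around the machine where they are.

Things in the scene. Friction and masses are not known exactly. Their poses are not given: they have to be found in the camera images.
- marker: Bench laser marker, fixed. Origin on the bench, mid-lane, in the plane of the shut flap. +z up; +y points out of the port to the loading side (the pallet is pushed along -y). An 8 mm deck is the lane floor inside and out (outside: x -85 to 250, y up to 215 mm). Enclosure 260 mm wide (x +-130) behind y = 0, with amber windows, roof 230 mm above the bench.
- port (a point): On the deck surface in the flap plane, mid-lane (marker x = 0, y = 0, 8 mm above the bench). The port is open from marker x = -55 to +100 mm.
- lintel (a point): Middle of the port's upper edge, 65 mm above the deck. The red lintel above it is 6 mm high, its front 2 mm outside the flap plane; from its top an amber window slopes back inwards and up at 42 degrees from level, to the roof.
- rail (a point): On the inner face of the fixed dark steel rail (marker x = -55 mm), 10 mm above the deck, at marker y = +100 mm. The rail is 20 mm high and runs along marker y from -185 to +215 mm, through the port.
- stop (a point): On the deck at the face of the back stop, marker x = 0, y = -175 mm. The stop is 24 mm high, its face square to marker y, from marker x = -45 to +85 mm, rigid.
- flap (a joint): Angle of the spring flap, rad: 0 = hanging shut, up to 1.45 as it swings inwards and up. Dark steel with a yellow stripe, 148 mm wide, hinged at its top 62 mm above the deck, lower edge 9 mm above the deck (soft brush below). Resists 1 to 3 N at its edge. It shuts only when the pallet's rear edge is over 18 mm past the flap plane; at the stop it is 25 mm past.
- flap_edge (a point): Middle of the flap's steel lower edge.
- fence (a joint): Travel of the sliding side fence, m: 0 = fully open, grows as it closes towards the fixed rail (marker -x), end 0.062. Gap between rail and fence face = 160 mm minus the travel: it just touches a square pallet at 0.050. About 3 N of friction; it stays where it is left.
- fence_face (a point): Middle of the fence's inner face, 10 mm above the deck. Aluminium bar 185 mm long along marker y (from 25 to 210 mm), 20 mm high above the deck; the grey carriage behind it is as high and reaches 98 mm behind the face.
- knob (a joint): Angle of the brass feed knob, rad: grows as it is turned clockwise seen from above. Rack and pinion: the fence closes 18 mm per rad, and the knob rides on the fence carriage, so its axis shifts along marker -x by the same 18 mm per rad. Reads fence travel / 0.018.
- knob_grip (a point): On the vertical axis of the round knurled brass knob (44 mm over the knurls, from 34 to 66 mm above the bench), 54 mm above the bench: the height to grip. 75 mm behind the fence face (marker +x). The carriage top under it is 28 mm above the bench.
- pallet: Dark blue pallet, loose, 110 (its x) by 150 (its y) by 12 mm, with a steel mallet putter head bolted on, about 0.75 kg in all. Origin: centre of its underside. Its -y end goes in first; the head is on that part (y -68 to 12 mm, top 38 mm above the underside), the rear from y = 12 to 75 mm is bare plate. Starts outside the port between rail and fence, askew. Too wide to grasp.
- pallet_tail (a point): Middle of the pallet's rear edge face (pallet y = +75 mm), 6 mm above its underside.
- pallet_nose (a point): Middle of the pallet's leading edge face (pallet y = -75 mm), 6 mm above its underside.
- iron_head: Bystander: steel iron head about 110 x 90 x 20 mm on the bench, origin under the middle of its blade.
- driver: Bystander: red-handled screwdriver 160 mm long, lying on the bench.
- degreaser: Bystander: blue jar, 60 mm diameter, 85 mm high, origin at the centre of its underside.
There are look-alikes about, which are no part of the job. Leave any green or red look-alike of the pallet alone.

How it is judged:
By the outcome, as a careful person would: the job done as asked, in the order asked, and still so for the second after the job is handed in, with the robot touching nothing.
It also fails if it takes over 64 s, if anything falls off the work surface, if the arm or the gripper's body presses on something with over 40 N, if the wrist force passes 120 N, or if a joint passes its speed limit or range.

## Working session

There is one attempt and no reset: what is moved stays moved. The work goes in short steps, Python scripts to look and compute and a tool call to move; the robot and the scene stay as the last step left them, time stands still between calls to the robot, and variables do not carry over. Pictures are saved under pics/ and viewed, at most 13 in all, crops included, and the job is handed in when it is done.

Besides the shell and the picture viewer there is one more tool, called after ">>>" by a JSON object that holds its "method" and its "body". step_arm: Moves the arm, as the interface text tells. Shift numbers are shares of 0.05 m and turn numbers shares of 4 degrees, none past 1 either way. Its arguments: {"type":"object","properties":{"targets":{"type":"array"}},"required":["targets"]}

```bash
mkdir -p pics; cat > h.py <<'E'
import numpy as np, cv2
from workcell import readout, get_image, ctrl
def snap(n,f):
    d=get_image(n); cv2.imwrite('pics/%s.png'%f,d['pixels'][:,:,::-1]); np.savez('pics/%s.npz'%f,**d); return d
def ld(f): return dict(np.load('pics/%s.npz'%f))
def ray(d,uv):
    K=np.array(d['intrinsics']);E=np.array(d['extrinsics']);p=np.array([(uv[0]-K[0,2])/K[0,0],(uv[1]-K[1,2])/K[1,1]])
    s=p.copy()
    for _ in range(30): s=p/(1+d['k1']*(s@s))
    R=E[:3,:3]; return -R.T@E[:3,3], R.T@np.array([s[0],s[1],1])
def onz(d,uv,z):
    c,v=ray(d,uv); return c+v*(z-c[2])/v[2]
def proj(d,P):
    K=np.array(d['intrinsics']);E=np.array(d['extrinsics']);q=E[:3,:3]@np.array(P)+E[:3,3]
    s=q[:2]/q[2]; s=s*(1+d['k1']*(s@s)); return np.array([s[0]*K[0,0]+K[0,2],s[1]*K[1,1]+K[1,2]])
E
python3 - <<'E'
from h import *
for n in ['scene','top','wrist']:
    d=snap(n,n+'0'); c=ray(d,(280,210)); print(n,c[0].round(),c[1].round(2),d['k1'],d['intrinsics'][0][0])
o=readout.get_obs(); print(o['t'],o['ee_pos'],o['orientation'],o['width'],o['ft_force'])
E
```

```text
scene [1214.  -60.  958.] [-0.64  0.07 -0.77] -0.11330727499471106 407.852420339796
top [ 413.   51. 1194.] [ 0.05 -0.01 -1.  ] -0.027011889366675996 435.3311085380554
wrist [215. 592. 386.] [ 0.24 -0.1  -0.97] -0.06668838886603287 302.1449832486757
0.15 [277.24273341 559.92185259 404.09095597] [-7.15805994e-01 -3.05868811e+00  1.74071886e-03] 87.6446490165856 [ 0.20582084 -0.56460368  0.95421865]
```

View pics/top0.png

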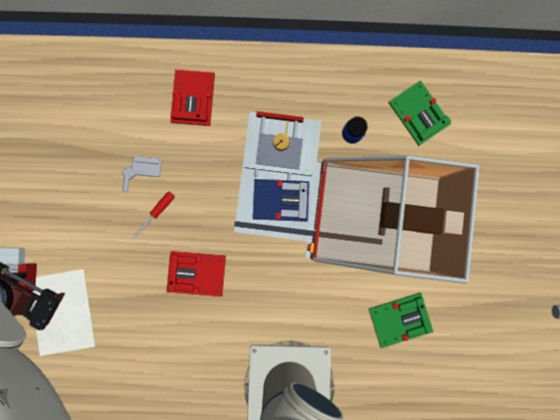

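View pics/scene0.png

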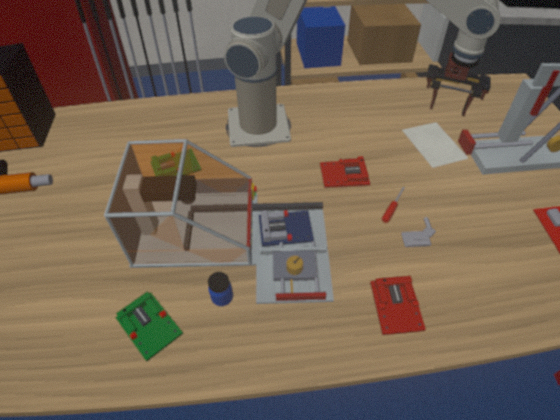

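Top view: the blue pallet is at (280,200), the knob at (281,142), the fence at about (278,170), the rail from (236,226) to (318,240), and the port at x≈318. The look-alikes are red at (192,97) and (196,273), and green at (420,112) and (401,320). I choose the blue pallet, which lies between rail and fence, and check it in a close crop.

```bash
python3 - <<'E'
from h import *
d=ld('top0'); im=d['pixels'][105:255,225:335,::-1]
cv2.imwrite('pics/crop1.png',cv2.resize(im,None,fx=4,fy=4,interpolation=cv2.INTER_CUBIC)[:600])
E
```

```text
(no output)
```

View pics/crop1.png

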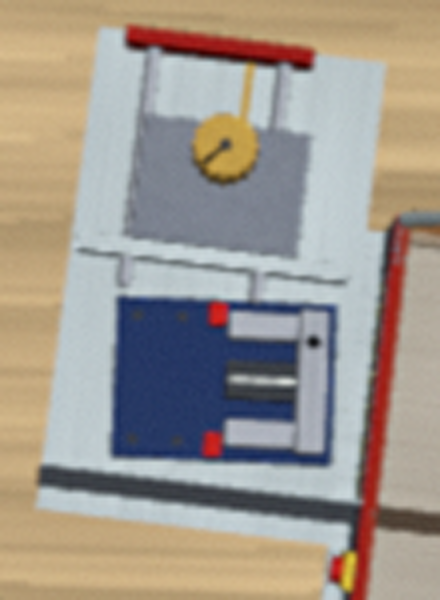

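The crop shows the blue pallet with its corners near (118,297), (337,305), (330,465) and (110,457), and the head toward the port. The knob is at (225,147), the rail's inner edge runs (40,466)–(360,508), and the fence face runs (80,250)–(345,282).

```bash
python3 - <<'E'
from h import *
d=ld('top0'); s=ld('scene0')
c=lambda u,v:(225+u/4-.4,105+v/4-.4)
hsv=cv2.cvtColor(d['pixels'],cv2.COLOR_RGB2HSV)
def comp(hsv,m,box):
    M=np.zeros_like(m);x0,y0,x1,y1=box;M[y0:y1,x0:x1]=m[y0:y1,x0:x1]
    n,l,st,ce=cv2.connectedComponentsWithStats(M.astype(np.uint8)); i=1+st[1:,4].argmax(); return l==i,st[i],ce[i]
m=cv2.inRange(hsv,(15,110,120),(35,255,255))
k,st,ce=comp(hsv,cv2.morphologyEx(m,cv2.MORPH_OPEN,np.ones((5,5),np.uint8)),(265,125,300,160)); print('knob',st,ce,onz(d,ce,66))
for z,a in [(28,[(40,466),(360,508)]),(8,[(100,28),(385,64),(38,508),(330,545)]),(28,[(80,250),(345,282)])]:
    print(z,[onz(d,c(*p),z)[:2].round(1) for p in a])
b=cv2.inRange(hsv,(105,120,40),(125,255,255)); b,st,ce=comp(hsv,b,(240,170,320,230))
b=cv2.morphologyEx(b.astype(np.uint8),cv2.MORPH_CLOSE,np.ones((25,25),np.uint8))
cn=max(cv2.findContours(b,0,1)[0],key=cv2.contourArea); bx=cv2.boxPoints(cv2.minAreaRect(cn))
P=np.array([onz(d,p,20)[:2] for p in bx]);print('pallet',bx,P.round(1),np.linalg.norm(P-np.roll(P,1,0),axis=1),P.mean(0))
# red lintel
r=cv2.inRange(hsv,(0,150,80),(8,255,255)); r,st,ce=comp(hsv,r,(306,155,335,265)); ys,xs=np.nonzero(r)
f=np.array([[xs[ys==y].min()-.5,y] for y in range(170,255) if (ys==y).any()]);print(f[::20])
L=np.array([onz(d,p,79)[:2] for p in f]); print('lintel',L[0],L[-1],np.polyfit(L[:,0],L[:,1],1))
hs=cv2.cvtColor(s['pixels'],cv2.COLOR_RGB2HSV); m=cv2.inRange(hs,(15,110,120),(35,255,255))
k,st,ce=comp(hs,cv2.morphologyEx(m,cv2.MORPH_OPEN,np.ones((5,5),np.uint8)),(280,250,310,280)); print('knob scene',st,ce,onz(s,ce,60))
E
```

```text
knob [274 134  15  15 167] [281.58083832 140.69461078] [652.8941227   40.39009736  66.        ]
28 [array([439.6, 159.4]), array([417.6, -55.3])]
8 [array([744. , 130.7]), array([725.2, -67.4]), array([411.5, 161.6]), array([392. , -37.3])]
28 [array([585.8, 137.7]), array([569.5, -41.6])]
pallet [[252.70326 217.93517]
 [254.64589 179.08229]
 [298.63593 181.28178]
 [296.6933  220.13466]] [[449.7 111.8]
 [555.1 109.9]
 [552.7  -9.5]
 [447.2  -7. ]] [118.74860276 105.42340291 119.44458742 105.56274295] [501.16761178  51.31939058]
[[321.5 171. ]
 [319.5 191. ]
 [317.5 211. ]
 [315.5 231. ]
 [313.5 251. ]]
lintel [574.18347422 -64.8662752 ] [360.19215738 -46.67177813] [ -0.09128189 -13.93690371]
knob scene [287 258  15  12 131] [293.45801527 264.03816794] [654.60689921  38.89963931  60.        ]
```

>>> {"method": "step_arm", "body": {"targets": [[[0.5,-0.69,-0.1,0,0,0,1],[0.5,-0.69,-0.1,0,0,0,1],[0.5,-0.69,-0.1,0,0,0,1],[0.5,-0.69,-0.1,0,0,0,1],[0.5,-0.69,-0.1,0,0,0,1]]]}}

```text
t: 0.78
ee_pos: [402.9, 386.4, 379.4]
orientation: [-0.716, -3.059, 0.0]
ft_force: [0.3, 0.6, -0.7]
width: 87.6
grasp_force: 0.0
```

>>> {"method": "step_arm", "body": {"targets": [[[0.5,-0.69,-0.1,0,0,0,1],[0.5,-0.69,-0.1,0,0,0,1],[0.5,-0.69,-0.1,0,0,0,1],[0.5,-0.69,-0.1,0,0,0,1],[0.5,-0.69,-0.1,0,0,0,1]]]}}

```text
t: 1.4
ee_pos: [528.0, 213.8, 354.4]
orientation: [-0.716, -3.059, 0.0]
ft_force: [0.1, 0.6, -0.1]
width: 87.8
grasp_force: 0.0
```

>>> {"method": "step_arm", "body": {"targets": [[[0.5,-0.69,-0.1,0,0,0,1],[0.5,-0.69,-0.1,0,0,0,1],[0.5,-0.69,-0.1,0,0,0,1],[0.5,-0.69,-0.1,0,0,0,1],[0,0,0,0,0,0,1]]]}}

```text
t: 2.02
ee_pos: [628.4, 74.9, 333.9]
orientation: [-0.721, -3.058, 0.001]
ft_force: [0.1, 0.6, -0.1]
width: 88.3
grasp_force: 0.0
```

```bash
python3 - <<'E'
from h import *
d=snap('wrist','w1'); o=readout.get_obs(); print(o['t'],o['ee_pos'],o['orientation'],o['qpos'].round(3) if hasattr(o['qpos'],'round') else o['qpos'])
print(proj(d,(653.5,39.8,66)))
E
```

```text
2.075 [627.52893741  76.07089445 334.06136084] [-7.19162164e-01 -3.05712640e+00  2.80595575e-04] [ 0.102  0.517  1.661  0.     0.965 -1.007]
[251.70029453 254.77789119]
```

View pics/w1.png

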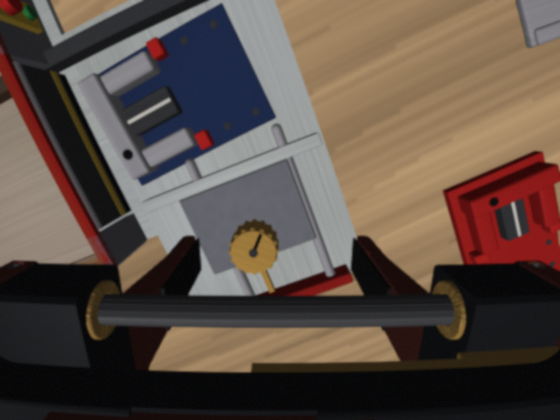

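The wrist view shows the knob top at about (254,253), close to the prediction (252,255). The fence bar runs (140,205)–(318,140), and the pallet tail corners are (221,5) and (274,118).

```bash
python3 - <<'E'
from h import *
d=ld('w1'); hsv=cv2.cvtColor(d['pixels'],cv2.COLOR_RGB2HSV)
m=cv2.inRange(hsv,(12,110,150),(30,255,255)); m[:, :228]=0; m[:,282:]=0; m[:230]=0; m[275:]=0
m=cv2.morphologyEx(m,cv2.MORPH_OPEN,np.ones((7,7),np.uint8)); ys,xs=np.nonzero(m)
(c,r)=cv2.minEnclosingCircle(np.c_[xs,ys].astype(np.float32)); print(c,r,xs.min(),xs.max(),ys.min(),ys.max(),onz(d,c,66))
a=.0928; ex=np.array([np.cos(a),-np.sin(a)]); ey=np.array([np.sin(a),np.cos(a)])
O=478.3*ex-13.5*ey
M=lambda p:np.array([(p[:2]-O)@ex,(p[:2]-O)@ey]).round(1)
print('knobM',M(onz(d,c,66)))
for n,p,z in [('tailL',(221,4),20),('tailR',(274,118),20),('fence far',(316,134),28),('noseR',(141,186),20)]:print(n,onz(d,p,z).round(1),M(onz(d,p,z)))
E
```

```text
(252.5, 253.7857208251953) 21.928783416748047 232 273 234 271 [652.97225113  40.88503835  66.        ]
knobM [168.1 114.7]
tailL [446.9 113.   20. ] [-43.8 167.5]
tailR [556.1 110.7  20. ] [ 65.2 175.2]
fence far [586.6 139.   28. ] [ 92.9 206.3]
noseR [554.2 -38.1  20. ] [77. 27.]
```

>>> {"method": "step_arm", "body": {"targets": [[[0.52,-0.73,0,0,0,0,1],[0,0,-0.8,0,0,0,1],[0,0,-0.8,0,0,0,1],[0,0,-0.4,0,0,0,1],[0,0,-0.35,0,0,0,1]]]}}

```text
t: 2.7
ee_pos: [653.2, 41.5, 216.7]
orientation: [0.714, 3.059, 0.0]
ft_force: [0.0, 0.2, 0.3]
width: 87.9
grasp_force: 0.0
```

>>> {"method": "step_arm", "body": {"targets": [[[0,0,0,0,0,0,1],[0,0,0,0,0,0,0.3],[0,0,0,0,0,0,0.3],[0,0,0,0,0,0,0.3],[0,0,0,0,0,0,0.3]]]}}

```text
t: 3.32
ee_pos: [653.4, 40.5, 217.6]
orientation: [0.716, 3.058, 0.0]
ft_force: [0.2, -0.6, 0.1]
width: 51.8
grasp_force: 0.0
```

>>> {"method": "step_arm", "body": {"targets": [[[0,0,0,0,0,0,0],[0,0,0,0,0,0,0],[0,0,0,0,0,0,0],[0,0,0,0,0,0,0],[0,0,0,0,0,0,0]]]}}

```text
t: 3.95
ee_pos: [653.2, 40.1, 217.3]
orientation: [-0.716, -3.059, 0.001]
ft_force: [-1.9, -5.1, 3.8]
width: 41.6
grasp_force: 30.0
```

>>> {"method": "step_arm", "body": {"targets": [[[-0.025,0.0023,0,0,0,-1,0],[-0.025,0.0023,0,0,0,-1,0],[-0.025,0.0023,0,0,0,-1,0],[-0.025,0.0023,0,0,0,-1,0],[-0.025,0.0023,0,0,0,-1,0]]]}}

```text
t: 4.58
ee_pos: [646.7, 40.4, 217.3]
orientation: [-1.239, -2.886, 0.002]
ft_force: [-3.4, -6.9, 5.1]
width: 41.5
grasp_force: 30.0
```

```bash
cat >> h.py <<'E'
def st():
    o=readout.get_obs(); from scipy.spatial.transform import Rotation as R
    r=R.from_rotvec(o['orientation']).as_matrix(); print('t',o['t'],'pos',np.round(o['ee_pos'],1),'F',np.round(o['ft_force'],1),'M',np.round(o['moment'],2),'yaw_y',np.degrees(np.arctan2(r[1,1],r[0,1])).round(1),'z',r[:,2].round(3),'q',np.round(o['qpos'],2),'w',round(o['width'],1),round(o['grasp_force'],1))
E
python3 -c "from h import *;st()"
```

```text
t 4.575 pos [646.7  40.4 217.3] F [-3.4 -6.9  5.1] M [-1.14  0.57  0.06] yaw_y 43.5 z [-0.001 -0.001 -1.   ] q [ 0.04  0.7   1.66 -0.    0.78 -0.71] w 41.5 30.0
```

>>> {"method": "step_arm", "body": {"targets": [[[-0.025,0.0023,0,0,0,-1,0],[-0.025,0.0023,0,0,0,-1,0],[-0.025,0.0023,0,0,0,-1,0],[-0.025,0.0023,0,0,0,-1,0],[-0.025,0.0023,0,0,0,-1,0]]]}}

```text
t: 5.2
ee_pos: [640.2, 40.8, 217.3]
orientation: [-1.721, -2.627, 0.004]
ft_force: [-5.5, -8.6, 6.2]
width: 41.4
grasp_force: 30.0
```

>>> {"method": "step_arm", "body": {"targets": [[[-0.025,0.0023,0,0,0,-1,0],[-0.025,0.0023,0,0,0,-1,0],[-0.025,0.0023,0,0,0,-1,0],[-0.025,0.0023,0,0,0,-1,0],[-0.025,0.0023,0,0,0,-1,0]]]}}

```text
t: 5.82
ee_pos: [633.6, 41.3, 217.3]
orientation: [-2.151, -2.289, 0.005]
ft_force: [-7.1, -8.8, 8.2]
width: 41.7
grasp_force: 30.0
```

>>> {"method": "step_arm", "body": {"targets": [[[-0.025,0.0023,0,0,0,-1,0],[-0.025,0.0023,0,0,0,-1,0],[-0.025,0.0023,0,0,0,-1,0],[-0.025,0.0023,0,0,0,-1,0],[-0.025,0.0023,0,0,0,-1,0]]]}}

```text
t: 6.45
ee_pos: [627.0, 41.9, 217.3]
orientation: [-2.515, -1.881, 0.007]
ft_force: [-8.5, -8.5, 9.7]
width: 41.7
grasp_force: 30.0
```

```bash
python3 -c "
from h import *
st();d=snap('top','t2');cv2.imwrite('pics/t2c.png',cv2.resize(d['pixels'][105:255,225:335,::-1],None,fx=4,fy=4,interpolation=2))"
```

```text
t 6.45 pos [627.   41.9 217.3] F [-8.5 -8.5  9.7] M [-1.49  1.29  0.27] yaw_y -16.4 z [-0.004 -0.002 -1.   ] q [ 0.05  0.68  1.71 -0.    0.76  0.34] w 41.7 30.0
```

View pics/t2c.png

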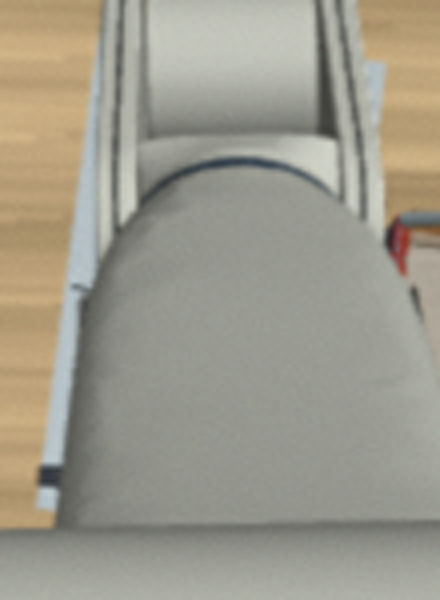

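The arm hides the lane in this view. Only the rail end shows, at (48,474), so I go by force: the knob has turned 80° and the z torque is 0.27 N·m, which suggests the pallet is beginning to square up.

>>> {"method": "step_arm", "body": {"targets": [[[-0.028,-0.002,0.003,0,0,-1,0],[-0.028,-0.002,0.003,0,0,-1,0],[-0.028,-0.002,0.003,0,0,-1,0],[-0.025,0.002,0,0,0,-1,0],[-0.025,0.002,0,0,0,-1,0]]]}}

```text
t: 7.12
ee_pos: [620.3, 42.5, 217.3]
orientation: [-2.804, -1.415, 0.006]
ft_force: [-6.7, -4.4, 6.0]
width: 41.6
grasp_force: 30.0
```

```bash
python3 -c "
from h import *
st();d=snap('wrist','w2')"
```

```text
t 7.125 pos [620.3  42.5 217.3] F [-6.7 -4.4  6. ] M [-0.79  1.08  0.23] yaw_y -36.4 z [-0.004 -0.001 -1.   ] q [ 0.05  0.67  1.72 -0.    0.75  0.69] w 41.6 30.0
```

View pics/w2.png

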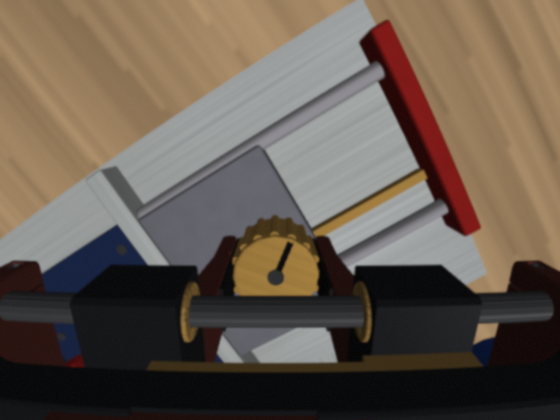

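The wrist view shows the knob gripped at (277,275). The fence bar runs from (100,175) to (165,262), with the pallet's tail corner against it near (120,228). I continue in smaller turns.

>>> {"method": "step_arm", "body": {"targets": [[[-0.025,0.002,0,0,0,-1,0],[-0.025,0.002,0,0,0,-1,0],[-0.025,0.002,0,0,0,-1,0],[0,0,0,0,0,0,0],[0,0,0,0,0,0,0]]]}}

```text
t: 7.8
ee_pos: [616.4, 43.0, 217.3]
orientation: [-2.935, -1.117, 0.007]
ft_force: [-7.5, -3.0, 6.8]
width: 41.4
grasp_force: 30.0
```

```bash
python3 -c "
from h import *
st()"
```

```text
t 7.8 pos [616.4  43.  217.3] F [-7.5 -3.   6.8] M [-0.6   1.23  0.11] yaw_y -48.3 z [-0.005 -0.    -1.   ] q [ 0.05  0.67  1.73 -0.    0.75  0.89] w 41.4 30.0
```

>>> {"method": "step_arm", "body": {"targets": [[[-0.0125,0.001,0,0,0,-0.5,0],[-0.0125,0.001,0,0,0,-0.5,0],[-0.0125,0.001,0,0,0,-0.5,0],[0,0,0,0,0,0,0],[0,0,0,0,0,0,0]]]}}

```text
t: 8.43
ee_pos: [614.7, 43.3, 217.3]
orientation: [-2.989, -0.963, 0.006]
ft_force: [-6.5, -1.8, 5.6]
width: 41.8
grasp_force: 30.0
```

```bash
python3 -c "
from h import *
st();d=snap('wrist','w3')
d0=ld('w1')
"
```

```text
t 8.425 pos [614.7  43.3 217.3] F [-6.5 -1.8  5.6] M [-0.35  1.1   0.41] yaw_y -54.3 z [-0.004 -0.    -1.   ] q [ 0.05  0.66  1.74 -0.    0.74  1.  ] w 41.8 30.0
```

>>> {"method": "step_arm", "body": {"targets": [[[-0.0063,0.0005,0,0,0,-0.25,0],[-0.0063,0.0005,0,0,0,-0.25,0],[0,0,0,0,0,0,0],[0,0,0,0,0,0,0],[0,0,0,0,0,0,0]]]}}

```text
t: 9.1
ee_pos: [614.8, 43.6, 217.3]
orientation: [-3.006, -0.91, 0.003]
ft_force: [-6.0, 0.6, 3.8]
width: 41.4
grasp_force: 30.0
```

```bash
python3 -c "
from h import *
st();d=snap('wrist','w3')
"
```

```text
t 9.1 pos [614.8  43.6 217.3] F [-6.   0.6  3.8] M [0.23 0.95 0.66] yaw_y -56.3 z [-0.002  0.    -1.   ] q [0.05 0.66 1.74 0.   0.74 1.03] w 41.4 30.0
```

View pics/w3.png

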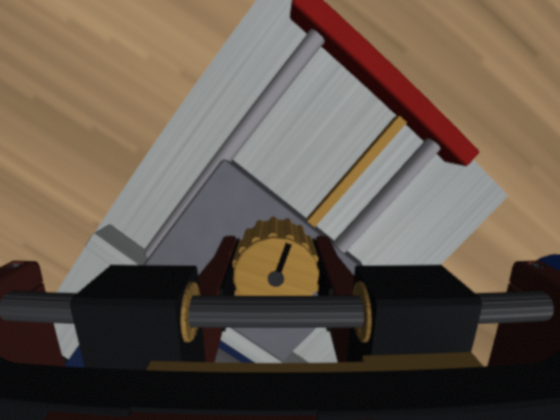

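The z torque has climbed to 0.66 N·m with no further travel. The knob has turned about 120° (37.5 mm), so fence travel is about 0.050. In the picture the gripper is still on the knob at (277,275), and the fence is closed up onto the blue plate near (235,345). Releasing and lifting.

>>> {"method": "step_arm", "body": {"targets": [[[0,0,0,0,0,0,1],[0,0,0,0,0,0,1],[0,0,0,0,0,0,1],[0,0,0.7,0,0,0,1],[0,0,1,0,0,0,1]]]}}

```text
t: 9.78
ee_pos: [615.0, 43.2, 302.2]
orientation: [-3.006, -0.909, 0.005]
ft_force: [1.0, 0.1, 0.9]
width: 86.6
grasp_force: 0.0
```

>>> {"method": "step_arm", "body": {"targets": [[[-0.17,0.37,0.5,0,0,1,0.45],[-0.17,0.37,0.3,0,0,1,0.45],[-0.17,0.37,0,0,0,1,0.45],[-0.17,0.37,0,0,0,1,0.45],[-0.17,0.37,0,0,0,1,0.45]]]}}

```text
t: 10.4
ee_pos: [572.1, 136.9, 341.6]
orientation: [-2.8, -1.424, 0.002]
ft_force: [-0.3, -1.0, 0.3]
width: 42.1
grasp_force: 0.0
```

>>> {"method": "step_arm", "body": {"targets": [[[-0.17,0.37,0,0,0,1,0.45],[-0.17,0.37,0,0,0,1,0.45],[-0.17,0.37,0,0,0,1,0.45],[-0.17,0.37,0,0,0,1,0.45],[-0.17,0.37,0,0,0,1,0.45]]]}}

```text
t: 11.02
ee_pos: [529.8, 229.5, 342.7]
orientation: [2.51, 1.889, 0.0]
ft_force: [-0.2, -0.9, -0.6]
width: 39.5
grasp_force: 0.0
```

>>> {"method": "step_arm", "body": {"targets": [[[-0.17,0.37,0,0,0,1,0.45],[-0.17,0.37,0,0,0,1,0.45],[-0.1,0.3,0,0,0,0.75,0.45],[0,0,0,0,0,0,0.45],[0,0,0,0,0,0,0.45]]]}}

```text
t: 11.65
ee_pos: [508.5, 280.2, 342.6]
orientation: [2.323, 2.115, -0.0]
ft_force: [0.2, 0.2, -0.2]
width: 40.0
grasp_force: 0.0
```

```bash
python3 -c "
from h import *
st();snap('wrist','w4');d=snap('top','t4');cv2.imwrite('pics/t4c.png',cv2.resize(d['pixels'][105:255,225:335,::-1],None,fx=4,fy=4,interpolation=2))"
```

```text
t 11.65 pos [508.5 280.2 342.6] F [ 0.2  0.2 -0.2] M [-0.02  0.09 -0.01] yaw_y -5.4 z [ 0. -0. -1.] q [ 0.48  0.44  1.78 -0.    0.93  0.58] w 40.0 0.0
```

View pics/t4c.png

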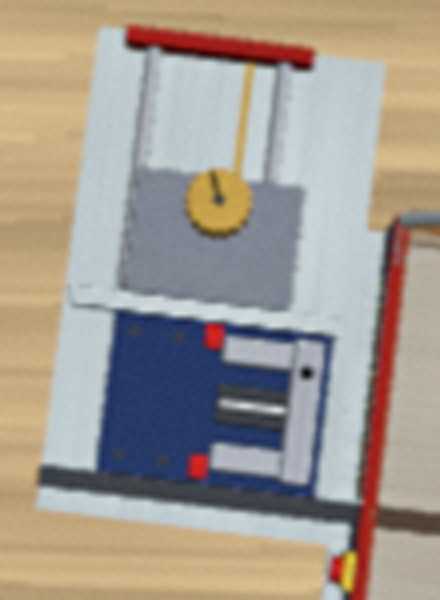

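The crop shows the pallet lying along the rail and against the fence. Its tail edge runs (117,310)–(98,472), its rail-side edge is parallel to the rail, and the knob is at (218,202).

```bash
python3 - <<'E'
from h import *
a=.0928; ex=np.array([np.cos(a),-np.sin(a)]); ey=np.array([np.sin(a),np.cos(a)]); O=478.3*ex-13.5*ey
M=lambda p:np.array([(p[:2]-O)@ex,(p[:2]-O)@ey]).round(1)
for f in ('top0','t4'):
    d=ld(f); h=cv2.cvtColor(d['pixels'],cv2.COLOR_RGB2HSV); m=cv2.inRange(h,(15,110,120),(35,255,255)); R=np.zeros_like(m); R[125:170,262:300]=1
    m=cv2.morphologyEx(m*R,cv2.MORPH_OPEN,np.ones((5,5),np.uint8)); ys,xs=np.nonzero(m); print('knob',M(onz(d,(xs.mean(),ys.mean()),66)))
    b=cv2.inRange(h,(105,120,40),(125,255,255)); L=[]
    for y in range(188,218):
        r=np.nonzero(b[y,245:270])[0]
        if len(r): L.append((onz(d,(245+r[0]-.5,y),20)))
    L=np.array(L); P=np.polyfit(L[:,0],L[:,1],1); print('tail angle deg',np.degrees(np.arctan(P[0])),'mid',M(L.mean(0)))
E
```

```text
knob [168.  114.2]
tail angle deg -1.1141329795979986 mid [  0.8 169.2]
knob [129.2 115.4]
tail angle deg -5.719288501164153 mid [1.000e-01 1.746e+02]
```

>>> {"method": "step_arm", "body": {"targets": [[[0,0,0,-0.995,0.093,0,0.45],[0,0,0,-0.995,0.093,0,0.45],[0,0,0,-0.995,0.093,0,0.45],[0,0,0,-0.995,0.093,0,0.45],[0,0,0,-0.995,0.093,0,0.45]]]}}

```text
t: 12.38
ee_pos: [508.7, 279.7, 342.7]
orientation: [2.131, 1.939, -0.378]
ft_force: [-0.0, -0.1, -1.0]
width: 39.5
grasp_force: 0.0
```

>>> {"method": "step_arm", "body": {"targets": [[[0,0,0,-0.995,0.093,0,0.45],[0,0,0,-0.995,0.093,0,0.45],[0,0,0,-0.995,0.093,0,0.45],[0,0,0,-0.995,0.093,0,0.45],[0,0,0,-0.995,0.093,0,0.45]]]}}

```text
t: 13.0
ee_pos: [508.7, 279.7, 342.6]
orientation: [1.911, 1.738, -0.697]
ft_force: [-0.5, -0.6, -0.2]
width: 39.5
grasp_force: 0.0
```

>>> {"method": "step_arm", "body": {"targets": [[[0,0,-0.7,-0.995,0.093,0,0.45],[0,0,-1,-0.25,0.023,0,0.45],[0,0,-1,0,0,0,0.45],[0,0,-0.7,0,0,0,0.45],[0,0,0,0,0,0,0.45]]]}}

```text
t: 13.62
ee_pos: [507.8, 279.2, 170.3]
orientation: [1.852, 1.687, -0.774]
ft_force: [0.6, -0.5, 0.5]
width: 39.7
grasp_force: 0.0
```

```bash
python3 -c "
from h import *
st()"
```

```text
t 13.625 pos [507.8 279.2 170.3] F [ 0.6 -0.5  0.5] M [0.29 0.05 0.01] yaw_y -5.4 z [-0.069 -0.706 -0.705] q [ 0.6   0.82  1.69 -0.6   1.27  1.07] w 39.7 0.0
```

>>> {"method": "step_arm", "body": {"targets": [[[0,0,-0.3,0,0,0,0.45],[0,0,-0.14,0,0,0,0.45],[-0.0185,-0.199,0,0,0,0,0.45],[-0.0185,-0.199,0,0,0,0,0.45],[-0.0093,-0.1,0,0,0,0,0.45]]]}}

```text
t: 14.25
ee_pos: [506.0, 254.5, 151.1]
orientation: [1.853, 1.687, -0.767]
ft_force: [-0.1, 0.1, 0.4]
width: 39.7
grasp_force: 0.0
```

```bash
python3 -c "
from h import *
st();snap('wrist','w5')"
```

```text
t 14.25 pos [506.  254.5 151.1] F [-0.1  0.1  0.4] M [0.24 0.05 0.01] yaw_y -5.4 z [-0.066 -0.704 -0.707] q [ 0.57  0.84  1.73 -0.64  1.21  1.09] w 39.7 0.0
```

View pics/w5.png

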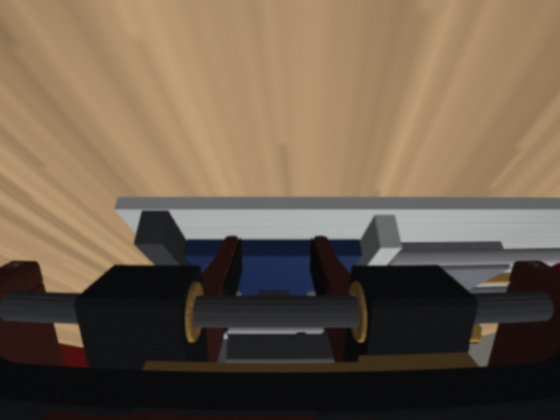

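The wrist view shows the two fingertips at (232,240) and (322,240), just behind the pallet tail edge at row 245. They are centred between the rail end (160,235) and the fence end (385,240).

>>> {"method": "step_arm", "body": {"targets": [[[-0.0093,-0.1,-0.05,0,0,0,0.45],[-0.0093,-0.1,0,0,0,0,0.45],[-0.014,-0.15,0,0,0,0,0.45],[-0.0185,-0.199,0,0,0,0,0.45],[-0.0185,-0.199,0,0,0,0,0.45]]]}}

```text
t: 14.92
ee_pos: [502.6, 218.5, 148.2]
orientation: [1.854, 1.688, -0.764]
ft_force: [-1.1, 5.4, 1.1]
width: 39.5
grasp_force: 2.3
```

```bash
python3 -c "
from h import *
st()"
```

```text
t 14.925 pos [502.6 218.5 148.2] F [-1.1  5.4  1.1] M [ 0.85  0.21 -0.18] yaw_y -5.3 z [-0.065 -0.702 -0.709] q [ 0.52  0.83  1.78 -0.68  1.16  1.1 ] w 39.5 2.3
```

>>> {"method": "step_arm", "body": {"targets": [[[-0.0185,-0.199,0,0,0,0,0.45],[-0.0185,-0.199,0,0,0,0,0.45],[-0.0185,-0.199,0,0,0,0,0.45],[-0.0185,-0.199,0,0,0,0,0.45],[-0.0185,-0.199,0,0,0,0,0.45]]]}}

```text
t: 15.55
ee_pos: [498.5, 169.6, 148.4]
orientation: [1.855, 1.689, -0.761]
ft_force: [-1.6, 12.1, 2.5]
width: 39.5
grasp_force: 5.2
```

>>> {"method": "step_arm", "body": {"targets": [[[-0.0185,-0.199,0,0,0,0,0.45],[-0.0185,-0.199,0,0,0,0,0.45],[-0.0185,-0.199,0,0,0,0,0.45],[-0.0185,-0.199,0,0,0,0,0.45],[-0.0185,-0.199,0,0,0,0,0.45]]]}}

```text
t: 16.18
ee_pos: [493.8, 119.4, 148.4]
orientation: [1.854, 1.689, -0.762]
ft_force: [-1.7, 9.3, 2.7]
width: 39.5
grasp_force: 4.4
```

```bash
python3 -c "
from h import *
st()"
```

```text
t 16.175 pos [493.8 119.4 148.4] F [-1.7  9.3  2.7] M [ 1.16  0.16 -0.2 ] yaw_y -5.3 z [-0.064 -0.702 -0.71 ] q [ 0.37  0.79  1.9  -0.81  1.05  1.1 ] w 39.5 4.4
```

>>> {"method": "step_arm", "body": {"targets": [[[0,0,-0.18,-0.995,0.093,0,0.45],[-0.0093,-0.1,-0.09,-0.498,0.046,0,0.45],[-0.0185,-0.199,0,0,0,0,0.45],[-0.0185,-0.199,0,0,0,0,0.45],[-0.0185,-0.199,0,0,0,0,0.45]]]}}

```text
t: 16.8
ee_pos: [491.1, 84.6, 135.2]
orientation: [1.781, 1.622, -0.843]
ft_force: [0.5, 9.4, 5.5]
width: 39.6
grasp_force: 5.2
```

```bash
python3 -c "
from h import *
st();snap('scene','s5');o=readout.get_obs();d=ld('s5');cv2.imwrite('pics/s5c.png',cv2.resize(d['pixels'][120:300,90:350,::-1],None,fx=3,fy=3,interpolation=2))"
```

```text
t 16.8 pos [491.1  84.6 135.2] F [0.5 9.4 5.5] M [ 0.67  0.04 -0.04] yaw_y -5.2 z [-0.069 -0.772 -0.631] q [ 0.33  0.83  1.91 -0.92  1.09  1.16] w 39.6 5.2
```

View pics/s5c.png

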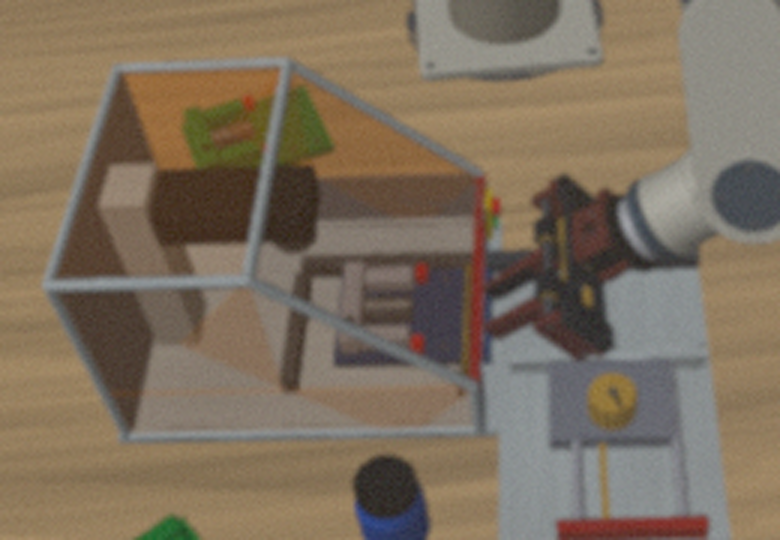

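The scene view shows the pallet mostly inside, with its nose about 30 px short of the stop at (295,330). The fingers enter under the lintel at (490,300), and the gripper body is clear of the window.

>>> {"method": "step_arm", "body": {"targets": [[[-0.0093,-0.1,0,0,0,0,0.45],[-0.0093,-0.1,0,0,0,0,0.45],[-0.0093,-0.1,0,0,0,0,0.45],[-0.0093,-0.1,0,0,0,0,0.45],[0,0,0,0,0,0,0.45]]]}}

```text
t: 17.48
ee_pos: [489.2, 64.2, 135.2]
orientation: [1.78, 1.622, -0.845]
ft_force: [2.2, 6.2, 3.8]
width: 39.5
grasp_force: 3.7
```

>>> {"method": "step_arm", "body": {"targets": [[[-0.0037,-0.04,0,0,0,0,0.45],[-0.0037,-0.04,0,0,0,0,0.45],[0,0,0,0,0,0,0.45],[0,0,0,0,0,0,0.45],[0,0,0,0,0,0,0.45]]]}}

```text
t: 18.1
ee_pos: [488.9, 60.5, 135.2]
orientation: [1.78, 1.622, -0.844]
ft_force: [2.8, 7.9, 5.3]
width: 39.3
grasp_force: 4.9
```

```bash
python3 -c "
from h import *
st()"
```

```text
t 18.1 pos [488.9  60.5 135.2] F [2.8 7.9 5.3] M [ 0.47 -0.01  0.11] yaw_y -5.3 z [-0.069 -0.773 -0.631] q [ 0.29  0.82  1.93 -0.97  1.07  1.17] w 39.3 4.9
```

>>> {"method": "step_arm", "body": {"targets": [[[-0.0019,-0.02,0,0,0,0,0.45],[0,0,0,0,0,0,0.45],[-0.0019,-0.02,0,0,0,0,0.45],[0,0,0,0,0,0,0.45],[0,0,0,0,0,0,0.45]]]}}

```text
t: 18.73
ee_pos: [488.7, 58.7, 135.2]
orientation: [1.781, 1.622, -0.844]
ft_force: [0.8, 9.0, 5.0]
width: 39.9
grasp_force: 5.5
```

>>> {"method": "step_arm", "body": {"targets": [[[-0.0019,-0.02,0,0,0,0,0.45],[0,0,0,0,0,0,0.45],[-0.0019,-0.02,0,0,0,0,0.45],[0,0,0,0,0,0,0.45],[0,0,0,0,0,0,0.45]]]}}

```text
t: 19.35
ee_pos: [488.5, 56.7, 135.2]
orientation: [1.781, 1.622, -0.844]
ft_force: [0.7, 9.8, 6.1]
width: 39.8
grasp_force: 5.5
```

>>> {"method": "step_arm", "body": {"targets": [[[-0.0019,-0.02,0,0,0,0,0.45],[0,0,0,0,0,0,0.45],[-0.0019,-0.02,0,0,0,0,0.45],[0,0,0,0,0,0,0.45],[0,0,0,0,0,0,0.45]]]}}

```text
t: 19.98
ee_pos: [488.3, 54.7, 135.2]
orientation: [1.781, 1.622, -0.844]
ft_force: [1.6, 9.5, 5.9]
width: 39.4
grasp_force: 5.6
```

```bash
python3 -c "
from h import *
st();snap('scene','s6');d=ld('s6');cv2.imwrite('pics/s6c.png',cv2.resize(d['pixels'][180:270,170:290,::-1],None,fx=6,fy=6,interpolation=2))"
```

```text
t 19.975 pos [488.3  54.7 135.2] F [1.6 9.5 5.9] M [ 0.61 -0.   -0.01] yaw_y -5.2 z [-0.069 -0.773 -0.631] q [ 0.28  0.82  1.94 -0.98  1.07  1.17] w 39.4 5.6
```

View pics/s6c.png

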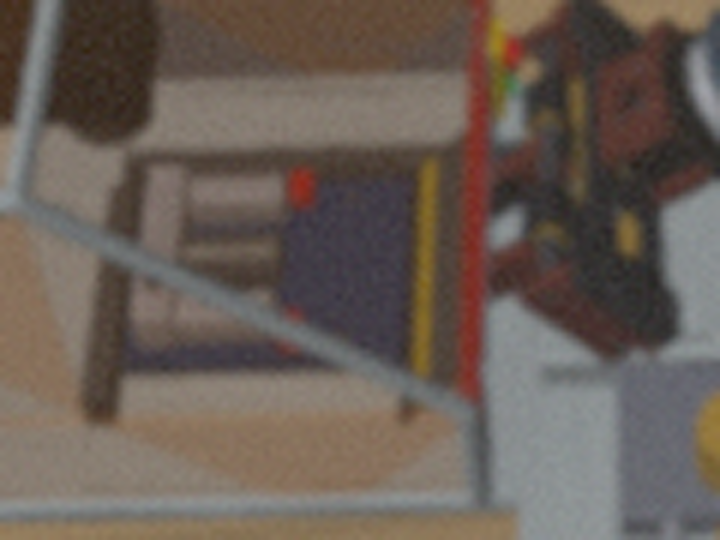

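The crop shows the pallet nose at (128,350), practically at the stop face (120,360), with the flap lifted on the fingers. I push on in small steps until the force rises.

>>> {"method": "step_arm", "body": {"targets": [[[-0.0019,-0.02,0,0,0,0,0.45],[0,0,0,0,0,0,0.45],[-0.0019,-0.02,0,0,0,0,0.45],[0,0,0,0,0,0,0.45],[0,0,0,0,0,0,0.45]]]}}

```text
t: 20.65
ee_pos: [488.3, 53.3, 135.3]
orientation: [1.782, 1.623, -0.842]
ft_force: [0.5, 15.9, 8.4]
width: 39.3
grasp_force: 9.7
```

>>> {"method": "step_arm", "body": {"targets": [[[-0.0019,-0.02,0,0,0,0,0.45],[0,0,0,0,0,0,0.45],[0,0,0,0,0,0,0.45],[0,0,0,0,0,0,0.45],[0,0,0,0,0,0,0.45]]]}}

```text
t: 21.28
ee_pos: [488.3, 53.0, 135.4]
orientation: [1.782, 1.623, -0.84]
ft_force: [-1.1, 22.6, 10.8]
width: 39.5
grasp_force: 13.0
```

The force rises steeply without travel, to 22 N on the fingers, so the pallet is at the stop. Backing straight out.

>>> {"method": "step_arm", "body": {"targets": [[[0.0019,0.02,0,0,0,0,0.45],[0.0093,0.1,0,0,0,0,0.45],[0.0185,0.199,0,0,0,0,0.45],[0.0185,0.199,0,0,0,0,0.45],[0.0185,0.199,0,0,0,0,0.45]]]}}

```text
t: 21.9
ee_pos: [490.3, 87.1, 134.6]
orientation: [1.78, 1.622, -0.849]
ft_force: [-0.2, 0.2, -0.2]
width: 39.5
grasp_force: 0.5
```

>>> {"method": "step_arm", "body": {"targets": [[[0.028,0.3,0,0,0,0,0.45],[0.037,0.4,0,0,0,0,0.45],[0.037,0.4,0,0,0,0,0.45],[0.037,0.4,0,0,0,0,0.45],[0.037,0.4,0,0,0,0,0.45]]]}}

```text
t: 22.52
ee_pos: [499.2, 183.1, 134.7]
orientation: [1.78, 1.622, -0.848]
ft_force: [0.2, -0.4, -0.2]
width: 39.9
grasp_force: 0.0
```

>>> {"method": "step_arm", "body": {"targets": [[[0.056,0.6,0,0,0,0,0.45],[0.056,0.6,0.3,0,0,0,0.45],[0.056,0.6,0.6,0,0,0,0.45],[0,0.3,1,0,0,0,0.45],[0,0,0.5,0,0,0,0.45]]]}}

```text
t: 23.15
ee_pos: [507.7, 288.8, 257.0]
orientation: [1.781, 1.623, -0.844]
ft_force: [0.3, -1.0, -0.3]
width: 39.5
grasp_force: 0.0
```

```bash
python3 - <<'E'
from h import *
st();d=snap('scene','s7');t=snap('top','t7')
a=cv2.resize(d['pixels'][180:270,170:290,::-1],(480,360),interpolation=2)
b=cv2.resize(t['pixels'][100:285,230:480,::-1],(486,360),interpolation=2)[:, :320]
b=cv2.resize(t['pixels'][150:260,300:400,::-1],(320,352),interpolation=2)
a[352:]=a[352:]; cv2.imwrite('pics/c7.png',np.hstack([a[:352],b]))
h=cv2.cvtColor(ld('t7')['pixels'],cv2.COLOR_RGB2HSV)
m=cv2.inRange(h,(15,110,120),(35,255,255)); R=np.zeros_like(m); R[125:170,262:300]=1
m=cv2.morphologyEx(m*R,cv2.MORPH_OPEN,np.ones((5,5),np.uint8)); ys,xs=np.nonzero(m);print('knob',onz(t,(xs.mean(),ys.mean()),66),len(xs))
E
```

```text
t 23.15 pos [507.7 288.8 257. ] F [ 0.3 -1.  -0.3] M [ 0.28  0.03 -0.  ] yaw_y -5.2 z [-0.069 -0.772 -0.631] q [ 0.63  0.71  1.67 -0.63  1.47  1.02] w 39.5 0.0
knob [614.9931578   45.16767109  66.        ] 171
```

View pics/c7.png

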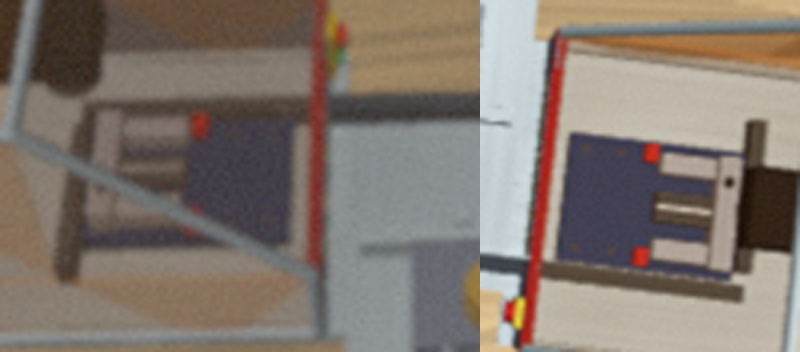

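Both views show the pallet nose at the stop and the tail well inside the lintel. The flap stripe no longer shows, so the flap is shut, and the knob and fence have not moved. The tool is clear.

```bash
python3 -c "
from h import *
print(ctrl.close_job())"
```

```text
the job is handed in; nothing more can be done
None
```

I closed the fence snug on the squared pallet, pushed the pallet home against the stop, backed out so the flap shut, and handed the job in at about 23 s of the 64 s allowed; no verdict came back.

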